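# Clear the print board and mount the stencil frame

## Robot

A 7-joint arm with a two-finger parallel gripper is mounted at the origin on the work surface. World frame = base frame: x ahead of the robot, y to its left, z up, the work surface at z = 0. Lengths are in m, angles in rad, forces in N, time in s.
With the tool pointing down it reaches from about 0.425 to 0.925 m from the base axis. Payload 6.8 kg.
Tool frame: the origin (TCP) lies midway between the tips of the shut fingers; the grasp point (between the pads) lies r.grip_point_offset behind it (r.grip_point_offset is the distance from the TCP to the grasp point, in m); z points along the fingers, y is the line along which they close (so a half turn about z gives the same grasp; the last joint's range is limited). The gripper opens to 85 mm and grips with 20 to 120 N. Pads are 22 mm wide; open, the fingers measure 114 mm over their backs; the gripper's body (76 mm by 85 mm) begins 54 mm behind the grasp point. The pads swing forward as they close: fully open they stand 13 mm farther back than shut.
Start: joints at [-1.269, 0.477, 0.022, 1.555, -0.011, 1.109, -0.083], TCP at [0.269, 0.619, 0.231] pointing down, gripper open.
Joint ranges: [-2.96, 2.96], [-0.34, 2.1], [-1.41, 1.46], [0.24, 2.44], [-1.37, 4.51], [0.17, 1.92], [-2.96, 2.96]. Speed limits (rad/s): [2.39, 2.39, 3.14, 3.14, 3.14, 3.14, 3.14].

## Interface

Orientations are given as a rotation vector (axis times angle).
In Python, from bench import r gives the robot as it stands. The module is installed in compiled form; this text tells all that it offers.
- The arm moves only by the shell command python3 -m crank 'ROWS' [FORCE]. ROWS is JSON, a list of rows, each a list of 5 numbers: the shift along the world's x, y, z in units of 200 mm (1.0 is 200 mm), then the turn about the world's z in units of 45 degrees (1.0 is 45 degrees), then the opening, from -1 (shut) to 1 (fully open). In form: [[dx, dy, dz, turn, jaw], ...]. A call has 1 to 8 rows; each row shifts and turns the commanded pose from where the row before left it; what a row does not reach is not made up. A row lasts 1/12 s, in which the tool goes at most 41.7 mm and 7.16 degrees, less where a joint would pass 70% of its speed; a pose out of reach is approached as far as the arm can. A call with a number of a shift or a turn outside -1 to 1 is refused whole. A call with a gripper value outside its range is refused whole. The fingers move at their own pace and stop on an object; FORCE is the grip in N (left out, the last holds). Time passes only in rows, so rows that do not move let the fingers close. It gives the time, the measured TCP pose, the force, the opening and the grip force at its end, in the units of the state.
- r.get_obs(): the state, without advancing time (a new reading comes with each control period).
- r.grab_frame(name): name is "scene" or "top"; returns the picture (384x512x3 uint8, blue, green, red); there is no depth.
- r.camera_model(name): a dict with "fx", "fy", "cx", "cy" (pixels), "R" (3x3) and "t" (3): a world point X has camera coordinates R X + t. Camera axes: x right, y down, z forward; pixel columns grow to the right and rows downward; lengths in m; the calibration is good to about 2 mm. A picture is of the moment at which its call begins. camera_model takes no time and is no camera call.
- r.hand_in(): hands the job in; it is judged then, once.
The state is a dict: "clock": time; "joints": joint angles; "qvel": joint speeds; "tau": joint torques, N m; "tcp_pos": TCP position; "orientation": TCP orientation; "contact_force": force on the tool from outside, world axes, zero at the start; "moment": the same for the moment, N m; "grip_width": finger opening in m; "gripper_force": force on a finger pad.
Only numpy, scipy, OpenCV 4.12 (cv2) and the standard library are available. Lean on these libraries where they do the work, as an engineer would, in place of code of your own. Each camera call takes 0.05 s, during which the arm holds its last target. There are 200 camera calls.

## Task

The red-handled scraper is lying on the print board where the stencil frame belongs. Slide the scraper, blade first and flat, into the slot of the wooden holder until it is fully home, then set the green-handled stencil frame on the board so that both brass pins come up through its two holes and it lies flat. Let go of both, and do not disturb the jars, the bottle, the tape and the dish.

Things in the scene. Friction and masses are not known exactly. Their poses are not given: they have to be found in the camera images.
- scraper: Flat scraper: steel blade 130 (x) x 90 (y) x 5 mm, red upright bar handle across its rear. Origin: centre of the blade's underside; +x to the leading edge, z up. Handle 24 mm thick (x -62 to -38 mm), 70 mm long along y, z 5 to 45 mm. 0.15 to 0.31 kg. Starts flat on the board's top face (18 mm above the table) between the pins, leading edge roughly away from the robot.
- scraper_tip (a point): Middle of the scraper's leading edge, at the underside (65 mm ahead of the scraper's origin).
- scraper_handle (a point): Centre of the top of the scraper's red handle (45 mm above the blade's underside).
- holder: Fixed wooden holder with blue roof, 125 x 124 mm, 47 mm high. Origin: on the table under the middle of the slot's mouth; +x is the way the blade is pushed in, z up. Slot floor 20 mm above the table; slot 11 mm high, 100 mm wide, 65 mm deep (mouth at x 0, end wall at x 65).
- slot_mouth (a point): Middle of the slot's mouth, on the slot floor; holder's axes. The floor runs on as an open ledge to 45 mm in front of the mouth, between two 10 mm high side guides that flare to about 108 mm; a flared blue lip over the mouth reaches 12 mm forward.
- slot_end (a point): Middle of the slot's end wall, on the slot floor; holder's axes. Fully home, the leading edge's middle is here, the scraper's origin is at the mouth, its handle outside, 50 mm in front of the mouth; it stays put when let go.
- frame: Aluminium stencil frame, yellow screen: 140 (x) x 200 (y) x 10 mm, with a green upright handle on its middle cross-bar: 24 mm thick along x, 70 mm long along y, z 10 to 46 mm. Origin: centre of the underside, z up. A 14 mm through hole in each side bar, at y +85 and -85 mm. 0.25 to 0.49 kg. Starts flat on the table. Fits the board either way round.
- hole_a (a point): Centre of the frame's +y hole, at the underside.
- hole_b (a point): Centre of the frame's -y hole, at the underside.
- frame_handle (a point): Centre of the top of the frame's green handle (46 mm above the frame's underside).
- board: Fixed plywood print board 200 (its x) x 230 (its y) x 18 mm with a colour print on it and two brass pins at y +85 and -85 mm (170 mm apart, as the frame's holes). Origin: centre of its underside, on the table. Pins are 10 mm thick and stand 24 mm above the board's top; the upper 8 mm taper to 5 mm.
- pin_a (a point): Foot of the board's +y pin, on its axis at the board's top face (18 mm above the table).
- pin_b (a point): Foot of the board's -y pin, on its axis at the board's top face.
- jar_green: Bystander: glass jar with green cap, 72 mm wide, 80 mm high, standing beyond the board. Origin: centre of the underside.
- bottle_white: Bystander: blue bottle with white cap, 52 mm wide, 120 mm high, standing beyond the board. Origin: centre of the underside.
- ink_black: Bystander: small ink jar with black cap, 40 mm wide, 50 mm high, on the robot's side of the board. Origin: centre of the underside.
- ink_red: Bystander: small red ink jar with white cap, 40 mm wide, 50 mm high, on the robot's side of the board. Origin: centre of the underside.
- tape: Bystander: roll of tape lying flat, 100 mm wide, 24 mm high, at the side. Origin: centre of the underside.
- dish: Bystander: small white dish, 100 mm wide, 12 mm high, at the side. Origin: centre of the underside.
Not all that is in view belongs to the job. There is more than one size of the scraper; the job needs the smaller.

How it is judged:
By the outcome, as a careful person would: the job done as asked, in the order asked, and still so for the second after the job is handed in, with the robot touching nothing.
It also fails if it takes over 62 s, if anything falls off the work surface, if the arm or the gripper's body presses on something with over 40 N, if the wrist force passes 120 N, or if a joint passes its speed limit or range.

## Working session

There is one attempt and no reset: what is moved stays moved. The work goes in short steps, Python scripts to look and compute and a shell command to move; the robot and the scene stay as the last step left them, time stands still between calls to the robot, and variables do not carry over. Pictures are saved under pics/ and viewed, at most 11 in all, crops included, and the job is handed in when it is done.

```bash
mkdir -p pics; cat > h.py <<'E'
import numpy as np, cv2
from bench import r
def ray(cam,u,v):
    m=r.camera_model(cam); R=np.array(m["R"]);t=np.array(m["t"])
    d=R.T@np.array([(u-m["cx"])/m["fx"],(v-m["cy"])/m["fy"],1.]); return -R.T@t,d
def at(cam,u,v,z):
    o,d=ray(cam,u,v); return o+d*(z-o[2])/d[2]
def proj(cam,X):
    m=r.camera_model(cam); p=np.array(m["R"])@np.array(X)+np.array(m["t"])
    return np.array([m["fx"]*p[0]/p[2]+m["cx"],m["fy"]*p[1]/p[2]+m["cy"]])
def crop(img,x,y,w,h,s,name): cv2.imwrite(name,cv2.resize(img[y:y+h,x:x+w],None,fx=s,fy=s,interpolation=cv2.INTER_CUBIC))
E
python3 - <<'E'
from h import *
o=r.get_obs();print({k:np.round(v,3) for k,v in o.items()}, r.grip_point_offset)
for c in("top","scene"):
    im=r.grab_frame(c);cv2.imwrite(f"pics/{c}0.png",im);m=r.camera_model(c);print(c,{k:np.round(v,3).tolist() for k,v in m.items()})
E
```

```text
{'clock': np.float64(0.0), 'joints': array([-1.269,  0.478,  0.022,  1.556, -0.012,  1.109, -0.083]), 'qvel': array([ 0.001,  0.001,  0.   ,  0.001,  0.001, -0.002, -0.001]), 'tau': array([ 0.0000e+00, -5.9646e+01,  1.6080e+00, -2.8119e+01,  1.2000e-02,
        9.0000e-03,  0.0000e+00]), 'tcp_pos': array([0.269, 0.619, 0.23 ]), 'orientation': array([-6.390e-01, -3.076e+00,  3.000e-03]), 'contact_force': array([-0.018,  0.381,  0.81 ]), 'moment': array([0.011, 0.006, 0.068]), 'gripper_force': np.float64(0.0), 'grip_width': np.float64(0.085)} 0.0187
top {'fx': 388.358, 'fy': 388.358, 'cx': 250.06, 'cy': 192.405, 'R': [[0.024, -1.0, 0.0], [-0.995, -0.024, -0.1], [0.1, 0.002, -0.995]], 't': [-0.019, 0.488, 1.571]}
scene {'fx': 399.146, 'fy': 399.146, 'cx': 257.877, 'cy': 189.922, 'R': [[-0.662, 0.749, -0.015], [0.654, 0.567, -0.5], [-0.366, -0.341, -0.866]], 't': [0.295, -0.276, 1.631]}
```

View pics/top0.png

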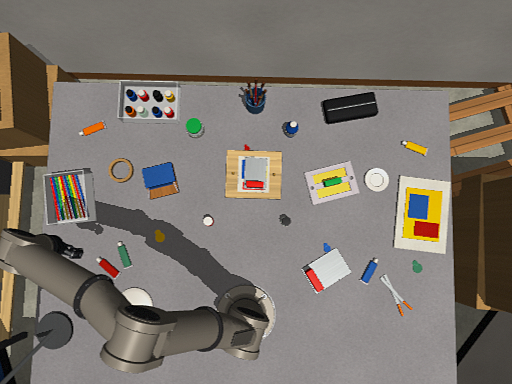

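View pics/scene0.png

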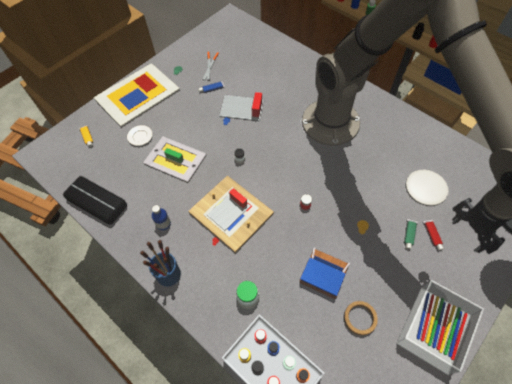

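Top view: target scraper on the board (red handle ~(253,184)), a larger decoy scraper at (327,270), the holder at (160,180) with its brown ledge facing down-image, and the frame with green handle at (332,182). In the scene view the scraper is at (237,200), decoy at (243,106), holder (326,273) and frame (175,158).
Could be taken for the scraper: board one at top(254,175), or the bigger one at top(327,270). I choose the board one. Red marker at (108,267) and the small red piece at (247,148) are not candidates. Next is one close crop.

```bash
python3 - <<'E'
from h import *
t=cv2.imread("pics/top0.png");s=cv2.imread("pics/scene0.png")
def c(i,x,y,w,h): return cv2.resize(i[y:y+h,x:x+w],(400,300),interpolation=cv2.INTER_CUBIC)
a=np.vstack([np.hstack([c(t,216,140,80,60),c(t,292,152,80,60)]),np.hstack([c(t,120,152,80,60),c(s,186,170,92,69)])])
cv2.imwrite("pics/crop1.png",a)
E
```

```text
(no output)
```

View pics/crop1.png

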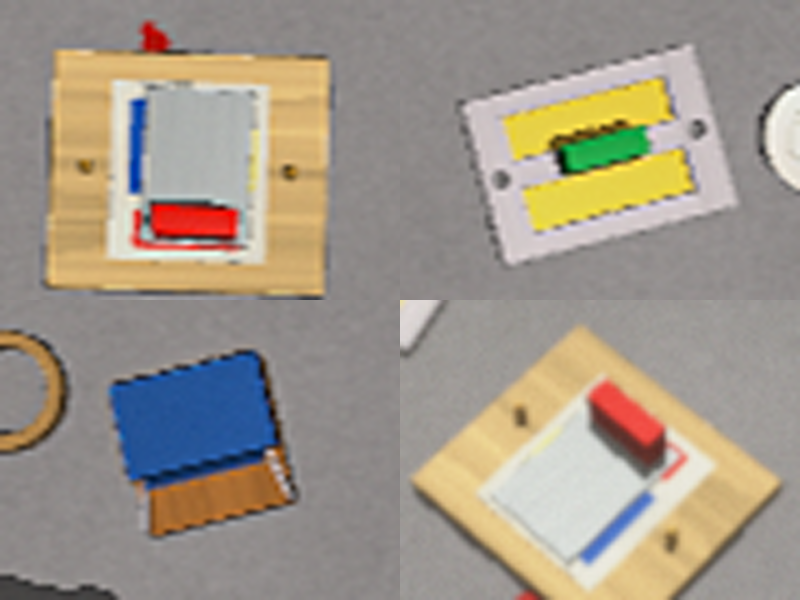

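Close crop (top, 5×): it is the board scraper, with blade corners (147,85),(253,92) and handle top (152,205)–(237,239). Pins are at (86,166),(290,171), the frame holes in its panel at (102,180),(298,129), and the holder's ledge front at (152,236),(297,197). Now I fit the poses.

```bash
cat > fit.py <<'E'
from h import *
from scipy.optimize import least_squares
def fit(pts,x0,cam="top",off=(0,0),s=5.):
    P=np.array([p[0] for p in pts],float); U=(np.array([p[1] for p in pts],float)+.5)/s-.5+off
    def f(q):
        c,n=np.cos(q[2]),np.sin(q[2]); W=np.c_[q[0]+c*P[:,0]-n*P[:,1],q[1]+n*P[:,0]+c*P[:,1],P[:,2]]
        return (np.array([proj(cam,w) for w in W])-U).ravel()
    r_=least_squares(f,x0); return r_.x,np.abs(r_.fun.reshape(-1,2)).max(1).round(2)
E
python3 - <<'E'
from fit import *
from scipy.spatial.transform import Rotation as Ro
def show(n,a): q,e=a; print(n,(q[:2]*1e3).round(1),np.degrees(q[2]).round(2),e); return q
b=show("board",fit([((.1,.115,.018),(53,50)),((.1,-.115,.018),(330,56)),((-.1,-.115,.018),(325,297)),((-.1,.115,.018),(46,288)),((0,.085,.04),(86,166)),((0,-.085,.04),(290,171))],[.5,0,0],off=(216,140)))
s=show("scraper",fit([((.065,.045,.023),(147,85)),((.065,-.045,.023),(253,92)),((-.038,.035,.063),(152,204)),((-.038,-.035,.063),(238,207)),((-.062,-.035,.063),(237,239)),((-.062,.035,.063),(150,236))],[.5,0,0],off=(216,140)))
f=show("frame",fit([((.07,.1,.01),(62,101)),((.07,-.1,.01),(292,45)),((-.07,-.1,.01),(338,205)),((-.07,.1,.01),(107,265)),((0,.085,.01),(102,180)),((0,-.085,.01),(298,129))],[.5,-.3,.25],off=(292,152)))
h=show("holder",fit([((.08,.062,.047),(110,83)),((.08,-.062,.047),(260,50)),((-.045,.054,.02),(152,236)),((-.045,-.054,.02),(297,197))],[.5,.4,.25],off=(120,152)))
# scene check: board
show("board_sc",fit([((-.1,-.115,.018),(582,326)),((-.1,.115,.018),(780,482)),((.1,-.115,.018),(412,482)),((0,-.085,.04),(521,410)),((0,.085,.04),(671,538))],[.5,0,0],"scene",(186-400/4.348,170-300/4.348),4.348))
o=r.get_obs();R=Ro.from_rotvec(o["orientation"]).as_matrix();print("tool y",R[:,1].round(3),np.degrees(np.arctan2(R[1,1],R[0,1])))
hp=s[:2]-.05*np.array([np.cos(s[2]),np.sin(s[2])]);print("scraper handle",hp, "d",(hp-o["tcp_pos"][:2])/.2)
# overlay predicted holder on scene
im=cv2.resize(cv2.imread("pics/scene0.png"),None,fx=4,fy=4,interpolation=cv2.INTER_CUBIC)
def dr(q,L,col):
    c,n=np.cos(q[2]),np.sin(q[2])
    for P in L:
        u=(proj("scene",[q[0]+c*P[0]-n*P[1],q[1]+n*P[0]+c*P[1],P[2]])+.5)*4-.5
        cv2.drawMarker(im,tuple(int(k) for k in u.round()),col,cv2.MARKER_CROSS,10,1)
dr(h,[(.08,.062,.047),(.08,-.062,.047),(-.045,.054,.02),(-.045,-.054,.02),(0,.062,.047),(0,-.062,.047),(-.012,.05,.047),(-.012,-.05,.047)],(0,255,255))
dr(f,[(.07,.1,.01),(.07,-.1,.01),(-.07,-.1,.01),(-.07,.1,.01),(0,.085,.01),(0,-.085,.01)],(0,0,255))
dr(s,[(.065,.045,.023),(.065,-.045,.023),(-.038,.035,.063),(-.038,-.035,.063),(-.062,-.035,.063),(-.062,.035,.063)],(0,255,0))
dr(b,[(.1,.115,.018),(.1,-.115,.018),(-.1,-.115,.018),(-.1,.115,.018),(0,.085,.042),(0,-.085,.042)],(255,0,255))
a=np.hstack([im[520:760,560:840],np.zeros((240,0,3),np.uint8),im[960:1200,1190:1430]]);a2=im[700:1000,740:1260]
cv2.imwrite("pics/ov.png",np.vstack([a,a2]))
E
```

```text
board [565.8 -18.8] -0.12 [0.1  0.21 0.2  0.14 0.29 0.48]
scraper [569.6 -25.4] -1.3 [0.39 0.24 0.11 0.25 0.22 0.44]
frame [ 539.8 -345.1] 15.72 [0.32 0.2  0.16 0.2  0.19 0.07]
holder [512.8 355.8] 15.08 [0.12 0.38 1.76 1.61]
board_sc [570.1 -18.4] -0.61 [0.26 0.8  0.49 0.28 0.71]
tool y [ 0.398  0.917 -0.002] 66.52181000798647
scraper handle [ 0.51956597 -0.02430752] d [ 1.25407086 -3.21458464]
```

View pics/ov.png

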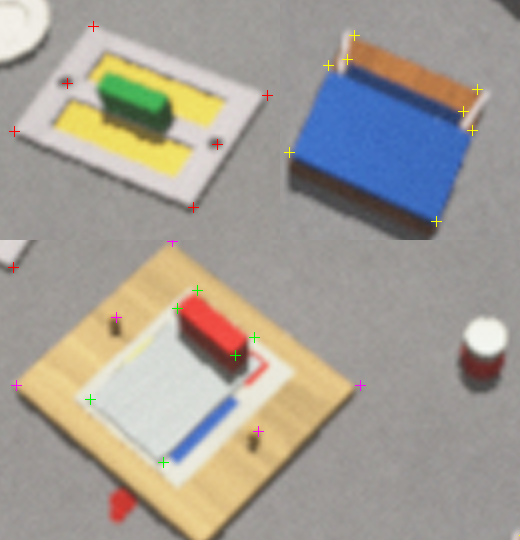

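The fits agree to a few mm, except the ledge, whose outer corners are probably at ±62 mm, so I'll refit that later. Choice confirmed: the board scraper, blade about 90 mm wide. Now I move over it.

```bash
python3 -m crank '[[0.07,-0.19,0,-0.15,1],[0.07,-0.19,0,-0.15,1],[0.07,-0.19,0,-0.15,1],[0.07,-0.19,0,-0.15,1],[0.07,-0.19,0,-0.15,1],[0.07,-0.19,0,-0.15,1],[0.07,-0.19,0,-0.15,1],[0.07,-0.19,0,-0.15,1]]' 40
cat > st.py <<'E'
from fit import *; from scipy.spatial.transform import Rotation as Ro
import sys
def st(tx=None,ty=None,tz=None,ta=None):
    o=r.get_obs();R=Ro.from_rotvec(o["orientation"]).as_matrix();a=(np.degrees(np.arctan2(R[1,1],R[0,1]))+90)%180-90
    p=o["tcp_pos"];print("t",round(float(o["clock"]),2),"tcp",p.round(4),"ang",a.round(2),"tilt",R[:,2].round(3),"F",o["contact_force"].round(1),"M",o["moment"].round(2),"w",round(float(o["grip_width"]),4),round(float(o["gripper_force"]),1),"j7",o["joints"][6].round(2))
    if tx is not None: print("need",((np.array([tx,ty,tz])-p)/.2).round(3),"turn",round((((ta-a)+90)%180-90)/45,3))
if __name__=="__main__": st(*map(float,sys.argv[1:]))
E
python3 st.py .5196 -.0243 .15 -1.3
python3 - <<'E'
from fit import *
for w in(.062,):
  q,e=fit([((.08,.062,.047),(110,83)),((.08,-.062,.047),(260,50)),((-.045,.062,.02),(152,236)),((-.045,-.062,.02),(297,197))],[.5,.4,.25],off=(120,152));print(q[:2],np.degrees(q[2]),e)
  S=[((.08,.062,.047),(289,152)),((.08,-.062,.047),(436,221)) ]
E
```

```text
clock: 0.77
tcp_pos: [0.381, 0.313, 0.2311]
orientation: [-1.973, -2.445, 0.001]
contact_force: [0.8, -0.2, -0.4]
grip_width: 0.0857
gripper_force: 0.0
t 0.77 tcp [0.381  0.313  0.2311] ang 12.2 tilt [-0. -0. -1.] F [ 0.8 -0.2 -0.4] M [ 0.02 -0.04 -0.03] w 0.0857 0.0 j7 -0.54
need [ 0.693 -1.687 -0.405] turn -0.3
[0.51279631 0.35574526] 15.104681338267703 [0.13 0.39 0.21 0.48]
```

```bash
python3 -m crank '[[0.08,-0.19,0,-0.0375,1],[0.08,-0.19,0,-0.0375,1],[0.08,-0.19,0,-0.0375,1],[0.08,-0.19,0,-0.0375,1],[0.08,-0.19,0,-0.0375,1],[0.08,-0.19,0,-0.0375,1],[0.08,-0.19,0,-0.0375,1],[0.08,-0.19,0,-0.0375,0.3]]' >/dev/null
python3 -m crank '[[0,0,0,0,0.3],[0,0,0,0,0.3]]' >/dev/null
python3 st.py .5196 -.0243 .12 -1.3
```

```text
t 1.6 tcp [0.5092 0.0083 0.2312] ang -1.31 tilt [-0.    -0.001 -1.   ] F [-0.4  0.5 -1. ] M [ 0.08 -0.03  0.05] w 0.0553 0.0 j7 -0.02
need [ 0.052 -0.163 -0.556] turn 0.0
```

```bash
python3 -m crank '[[0.06,-0.163,0,0,0.3],[0,0,-0.19,0,0.3],[0,0,-0.19,0,0.3],[0,0,-0.19,0,0.3],[0,0,-0.19,0,0.3],[0,0,-0.1,0,0.3],[0,0,-0.08,0,0.3],[0,0,0,0,0.3]]' >/dev/null
python3 st.py .5216 -.0243 .034 -1.3
python3 - <<'E'
from h import *
t=r.grab_frame("top");s=r.grab_frame("scene")
def c(i,x,y,w,h): return cv2.resize(i[y:y+h,x:x+w],(400,300),interpolation=cv2.INTER_CUBIC)
cv2.imwrite("pics/g1.png",np.hstack([c(t,216,140,80,60),c(s,186,160,92,69)]))
E
```

```text
t 2.27 tcp [ 0.518  -0.0196  0.04  ] ang -0.83 tilt [-0.007  0.    -1.   ] F [0.2 0.1 0.6] M [-0.05  0.02  0.03] w 0.0555 0.0 j7 0.26
need [ 0.018 -0.024 -0.03 ] turn -0.011
```

View pics/g1.png

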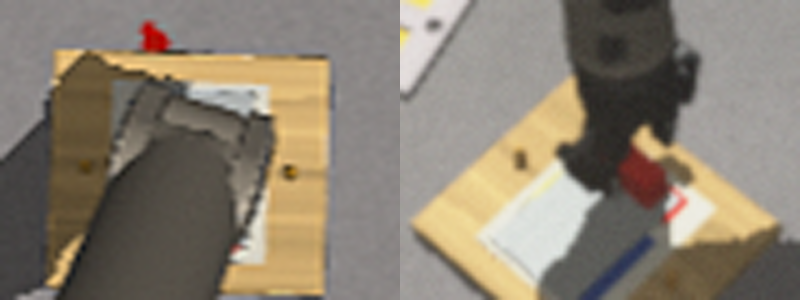

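The scene view shows the fingers either side of the red handle at (645,180). Lower a little more and close.

```bash
python3 -m crank '[[0.015,-0.02,-0.03,-0.01,0.3],[0,0,0,0,0.3],[0,0,0,0,-0.7],[0,0,0,0,-0.7],[0,0,0,0,-0.7],[0,0,0,0,-0.7],[0,0,0,0,-0.7]]' 70 >/dev/null
python3 st.py
```

```text
t 2.95 tcp [ 0.5243 -0.0254  0.0381] ang -1.44 tilt [ 0.001  0.001 -1.   ] F [-0.8  0.9  6.2] M [ 0.02  0.41 -0.02] w 0.0229 70.0 j7 0.27
```

```bash
python3 -m crank '[[0,0,0,0,-0.7],[0,0,0,0,-0.7]]' >/dev/null
python3 st.py; python3 -m crank '[[0,0,0.05,0,-0.7],[0,0,0.1,0,-0.7],[0,0,0.1,0,-0.7],[0,0,0.1,0,-0.7],[0,0,0,0,-0.7],[0,0,0,0,-0.7]]' >/dev/null
python3 st.py
```

```text
t 3.12 tcp [ 0.5243 -0.0254  0.0381] ang -1.43 tilt [ 0.001  0.001 -1.   ] F [-1.3 -0.8  6.2] M [0.02 0.34 0.07] w 0.0229 70.0 j7 0.27
t 3.62 tcp [ 0.5245 -0.0252  0.1084] ang -1.42 tilt [ 0.002  0.001 -1.   ] F [-1.1  0.1 -2.1] M [ 0.08  0.09 -0.01] w 0.023 69.0 j7 0.2
```

```bash
python3 -m crank '[[-0.1,0.18,0.05,0.046,-0.7],[-0.1,0.18,0,0.046,-0.7],[-0.1,0.18,0,0.046,-0.7],[-0.1,0.18,0,0.046,-0.7],[-0.1,0.18,0,0.046,-0.7],[-0.1,0.18,0,0.046,-0.7],[-0.1,0.18,0,0.046,-0.7],[-0.1,0.18,0,0.046,-0.7]]' >/dev/null
python3 -m crank '[[-0.05,0.1,0,0,-0.7],[0,0,0,0,-0.7],[0,0,0,0,-0.7]]' >/dev/null
python3 st.py .334 .308 .09 15.1
python3 - <<'E'
from h import *
t=r.grab_frame("top");s=r.grab_frame("scene")
def c(i,x,y,w,h): return cv2.resize(i[y:y+h,x:x+w],(400,300),interpolation=cv2.INTER_CUBIC)
cv2.imwrite("pics/g2.png",np.hstack([c(t,120,160,100,75),c(s,270,180,112,84)]))
E
```

```text
t 4.53 tcp [0.3528 0.2826 0.1163] ang 15.35 tilt [-0.001 -0.001 -1.   ] F [ 0.3  0.2 -1.8] M [-0.08  0.06  0.02] w 0.0229 69.3 j7 -0.38
need [-0.094  0.127 -0.131] turn -0.005
```

View pics/g2.png

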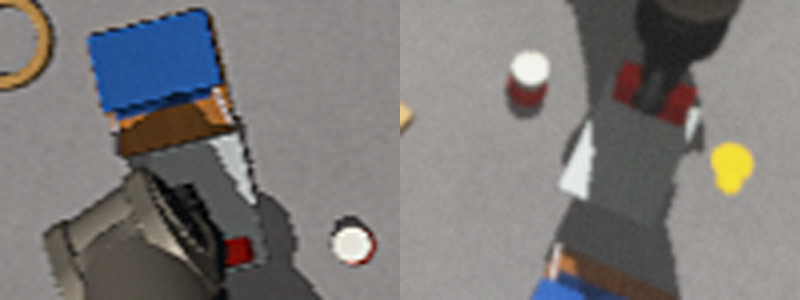

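The scraper hangs level. Top panel: leading corners ~(131,158) and (241,127). Scene panel: front corners (560,187),(661,223), with a small yellow thing at (730,165). I check the in-hand pose against the TCP, and where the yellow thing is.

```bash
python3 - <<'E'
from fit import *
z=.1163-.0201+.005
T=np.array([.3528,.2826]);a=np.radians(15.2);ex=np.array([np.cos(a),np.sin(a)]);ey=np.array([-ex[1],ex[0]])
exp=lambda sx,sy:T+ex*(.05+sx)+ey*sy
u=lambda x,y:((x+.5)/4-.5+120,(y+.5)/4-.5+160)
v=lambda x,y:((x-400+.5)/3.571-.5+270,(y+.5)/3.571-.5+180)
for n,c,p,s in[("FL","top",u(131,158),(.065,.045)),("FR","top",u(241,127),(.065,-.045)),("FL?","scene",v(661,223),(.065,.045)),("FR?","scene",v(560,187),(.065,-.045))]:
    d=at(c,*p,z)[:2]-exp(*s);print(n,c,"dev along/lat mm",(1e3*d@ex).round(1),(1e3*d@ey).round(1))
for n,c,p in[("yel","top",(158,237)),("yel","scene",v(730,165)),("redink","scene",v(527,90)),("redinktop","top",u(352,245))]: print(n,at(c,*p,.0).round(3))
# holder ledge corners scene
for n,p in[("lf",v(557,243))]: print(n,at("scene",*p,.03).round(3))
H=np.array([.5128,.3557]);h=np.radians(15.1);hx=np.array([np.cos(h),np.sin(h)]);hy=np.array([-hx[1],hx[0]])
for l,w in[(-.045,.062),(-.045,-.062)]: print("led",(H+hx*l+hy*w).round(4))
print("TCP pre",H-.185*hx-.001*hy,"hx",hx)
E
```

```text
FL top dev along/lat mm -2.4 17.9
FR top dev along/lat mm 1.7 -3.0
FL? scene dev along/lat mm -9.5 2.5
FR? scene dev along/lat mm -2.7 -0.8
yel [0.297 0.368 0.   ]
yel [0.302 0.36  0.   ]
redink [0.367 0.158 0.   ]
redinktop [0.368 0.165 0.   ]
lf [0.49  0.287 0.03 ]
led [0.4532 0.4038]
led [0.4855 0.2841]
TCP pre [0.33444807 0.30654119] hx [0.96547263 0.26050451]
```

```bash
python3 -m crank '[[-0.004,0.143,0,-0.004,-0.7],[0,0,0,0,-0.7],[0,0,-0.12,0,-0.7],[0,0,-0.12,0,-0.7],[0,0,-0.12,0,-0.7],[0,0,0,0,-0.7],[0,0,0,0,-0.7]]' >/dev/null
python3 st.py .3519 .3112 .0431 15.1
```

```text
t 5.22 tcp [0.3535 0.3085 0.0444] ang 14.81 tilt [-0.002 -0.003 -1.   ] F [ 0.2 -0.3 -1.2] M [0.03 0.08 0.03] w 0.0231 69.5 j7 -0.34
need [-0.008  0.013 -0.007] turn 0.006
```

```bash
python3 -m crank '[[-0.008,0.013,-0.007,0.006,-0.7],[0.0386,0.0104,0,0,-0.7],[0.0386,0.0104,0,0,-0.7],[0.0386,0.0104,0,0,-0.7],[0.0386,0.0104,0,0,-0.7],[0.0386,0.0104,0,0,-0.7],[0,0,0,0,-0.7]]' >/dev/null
python3 st.py .4642 .3415 .0431 15.1
python3 - <<'E'
from h import *
t=r.grab_frame("top");s=r.grab_frame("scene")
def c(i,x,y,w,h): return cv2.resize(i[y:y+h,x:x+w],(400,300),interpolation=cv2.INTER_CUBIC)
cv2.imwrite("pics/g3.png",np.hstack([c(t,120,150,80,60),c(s,290,220,80,60)]))
E
```

```text
t 5.8 tcp [0.393  0.3243 0.0442] ang 15.15 tilt [ 0.002  0.001 -1.   ] F [-0.   0.2 -2.2] M [-0.    0.11  0.04] w 0.0225 69.5 j7 -0.3
need [ 0.356  0.086 -0.006] turn -0.001
```

View pics/g3.png

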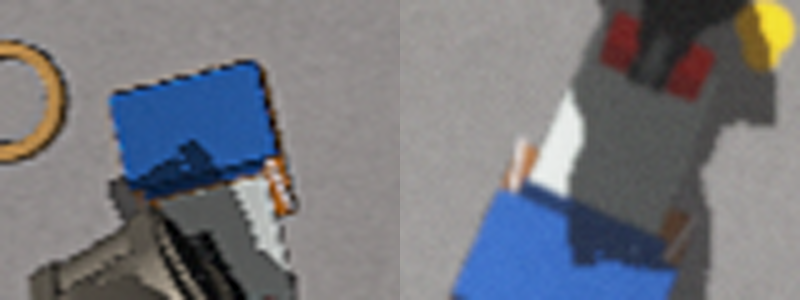

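The blade tip is on the ledge between the guides, just under the lip, and free of force. Push on.

```bash
python3 -m crank '[[0.0386,0.0104,-0.006,0,-0.7],[0.0386,0.0104,0,0,-0.7],[0.0386,0.0104,0,0,-0.7],[0.0386,0.0104,0,0,-0.7],[0.0386,0.0104,0,0,-0.7],[0,0,0,0,-0.7]]' >/dev/null
python3 st.py .4642 .3415 .0431 15.1
```

```text
t 6.4 tcp [0.4314 0.3345 0.0428] ang 15.16 tilt [ 0.002  0.001 -1.   ] F [-0.1 -0.6 -2. ] M [-0.01  0.03 -0.02] w 0.0227 69.5 j7 -0.26
need [0.164 0.035 0.002] turn -0.001
```

```bash
python3 -m crank '[[0.0386,0.0104,0,0,-0.7],[0.0386,0.0104,0,0,-0.7],[0.0386,0.0104,0,0,-0.7],[0.0193,0.005,0,0,-0.7],[0,0,0,0,-0.7]]' >/dev/null
python3 st.py .4642 .3415 .0431 15.1;  python3 -m crank '[[0.0145,0.004,0,0,-0.7],[0.0145,0.004,0,0,-0.7],[0,0,0,0,-0.7]]' >/dev/null
python3 st.py .4642 .3415 .0431 15.1
```

```text
t 6.82 tcp [0.4575 0.3414 0.0427] ang 15.18 tilt [ 0.001  0.    -1.   ] F [ 1.4  0.5 -1.5] M [-0.07  0.04 -0.03] w 0.0228 69.6 j7 -0.24
need [0.033 0.    0.002] turn -0.002
t 7.07 tcp [0.4623 0.3429 0.0426] ang 15.21 tilt [ 0.  0. -1.] F [-0.8  0.4 -1.6] M [0.02 0.11 0.04] w 0.023 69.6 j7 -0.24
need [ 0.009 -0.007  0.003] turn -0.003
```

```bash
for i in 1 2; do python3 -m crank '[[0.0097,0.0026,0,0,-0.7],[0,0,0,0,-0.7]]' >/dev/null; python3 st.py; done
```

```text
t 7.23 tcp [0.464  0.3434 0.0426] ang 15.22 tilt [ 0.  0. -1.] F [ 0.7  0.3 -2.1] M [-0.03  0.06  0.01] w 0.0226 69.6 j7 -0.24
t 7.4 tcp [0.4661 0.3439 0.0426] ang 15.22 tilt [ 0.  0. -1.] F [ 0.4 -1.2 -1.4] M [-0.07  0.1   0.05] w 0.0229 69.6 j7 -0.24
```

```bash
for i in 1 2 3; do python3 -m crank '[[0.0097,0.0026,0,0,-0.7],[0,0,0,0,-0.7]]' >/dev/null; python3 st.py; done
```

```text
t 7.57 tcp [0.4669 0.3439 0.0422] ang 15.23 tilt [-0.002 -0.001 -1.   ] F [-2.3 -1.4 -0.4] M [-0.23  0.6   0.06] w 0.0229 69.5 j7 -0.24
t 7.73 tcp [0.467  0.3438 0.0418] ang 15.26 tilt [-0.005 -0.003 -1.   ] F [-6.7 -2.6  1.1] M [-0.48  1.42  0.18] w 0.0225 69.9 j7 -0.23
t 7.9 tcp [0.4672 0.3438 0.0414] ang 15.28 tilt [-0.009 -0.004 -1.   ] F [-10.9  -4.2   1.2] M [-0.7   2.32  0.03] w 0.0229 70.2 j7 -0.23
```

Contact at the end wall, within 3 mm of where it was expected. Ease off the push, settle the blade onto the slot floor, then release with a small opening because the lip is close.

```bash
python3 -m crank '[[-0.015,-0.004,-0.006,0,-0.7],[0,0,0,0,-0.7]]' >/dev/null; python3 st.py; python3 -m crank '[[0,0,-0.005,0,-0.7],[0,0,0,0,-0.7]]' >/dev/null; python3 st.py
```

```text
t 8.07 tcp [0.467  0.3439 0.0407] ang 15.25 tilt [-0.003 -0.001 -1.   ] F [-4.3 -1.9 -0.9] M [-0.44  1.17  0.09] w 0.0226 69.8 j7 -0.23
t 8.23 tcp [0.4669 0.3438 0.0403] ang 15.24 tilt [-0.003 -0.002 -1.   ] F [-8.7 -4.4  4.3] M [-0.56  1.38  0.15] w 0.0223 70.5 j7 -0.23
```

```bash
python3 -m crank '[[0,0,0,0,-0.35],[0,0,0,0,-0.15],[0,0,0,0,-0.15],[0,0,0,0,-0.15]]' >/dev/null; python3 st.py; python3 -m crank '[[0,0,0.05,0,-0.15],[0,0,0.15,0,-0.15],[0,0,0.2,0,-0.15],[0,0,0.2,0,-0.15],[0,0,0.1,0,-0.15],[-0.1,-0.17,0,0,0],[-0.1,-0.17,0,0,0],[-0.1,-0.17,0,0,0]]' >/dev/null; python3 st.py
python3 - <<'E'
from h import *
t=r.grab_frame("top");s=r.grab_frame("scene");cv2.imwrite("pics/t4.png",t);cv2.imwrite("pics/s4.png",s)
def c(i,x,y,w,h): return cv2.resize(i[y:y+h,x:x+w],(400,300),interpolation=cv2.INTER_CUBIC)
cv2.imwrite("pics/g4.png",np.hstack([c(t,120,150,80,60),c(s,290,220,80,60)]))
E
```

```text
t 8.57 tcp [0.4697 0.3451 0.0408] ang 15.2 tilt [ 0.002  0.001 -1.   ] F [ 0.  -0.5 -0.4] M [-0.   -0.    0.02] w 0.0364 0.0 j7 -0.23
t 9.23 tcp [0.4085 0.2418 0.1814] ang 15.24 tilt [ 0.002  0.002 -1.   ] F [ 1.  -0.8  0.2] M [-0.06 -0.08 -0.04] w 0.0423 0.0 j7 -0.28
```

View pics/g4.png

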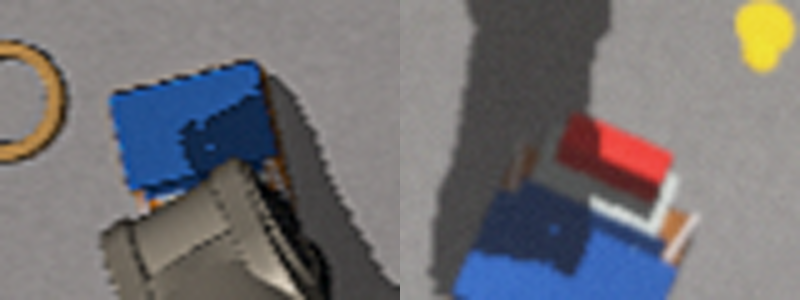

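The scraper sits in the slot with its handle just outside the lip. Next, go to the frame, and check the home depth numerically once the arm is out of the way.

```bash
python3 -m crank '[[0.045,-0.196,0,0,0.1],[0.045,-0.196,0,0,0.1],[0.045,-0.196,0,0,0.1],[0.045,-0.196,0,0,0.1],[0.045,-0.196,0,0,0.1],[0.045,-0.196,0,0,0.1],[0.045,-0.196,0,0,0.1],[0.045,-0.196,0,0,0.1]]' >/dev/null;python3 -m crank '[[0.045,-0.196,0,0,0.1],[0.045,-0.196,0,0,0.1],[0.045,-0.196,0,0,0.1],[0.045,-0.196,0,0,0.1],[0.045,-0.196,0,0,0.1],[0.045,-0.196,0,0,0.1],[0,0,0,0,0.1],[0,0,0,0,0.1]]' >/dev/null; python3 st.py .543 -.345 .1 15.7
python3 - <<'E'
from fit import *
t=r.grab_frame("top");s=r.grab_frame("scene");cv2.imwrite("pics/t5.png",t);cv2.imwrite("pics/s5.png",s)
def c(i,x,y,w,h): return cv2.resize(i[y:y+h,x:x+w],(400,300),interpolation=cv2.INTER_CUBIC)
cv2.imwrite("pics/g5.png",np.vstack([np.hstack([c(t,120,150,80,60),c(s,290,230,80,60)]),np.hstack([c(t,216,140,80,60),c(s,186,170,92,69)])]))
E
```

```text
t 10.67 tcp [ 0.5344 -0.3098  0.181 ] ang 14.94 tilt [ 0.001 -0.002 -1.   ] F [0.2 0.9 0.6] M [0.06 0.04 0.02] w 0.047 0.0 j7 0.98
need [ 0.043 -0.176 -0.405] turn 0.017
```

View pics/g5.png

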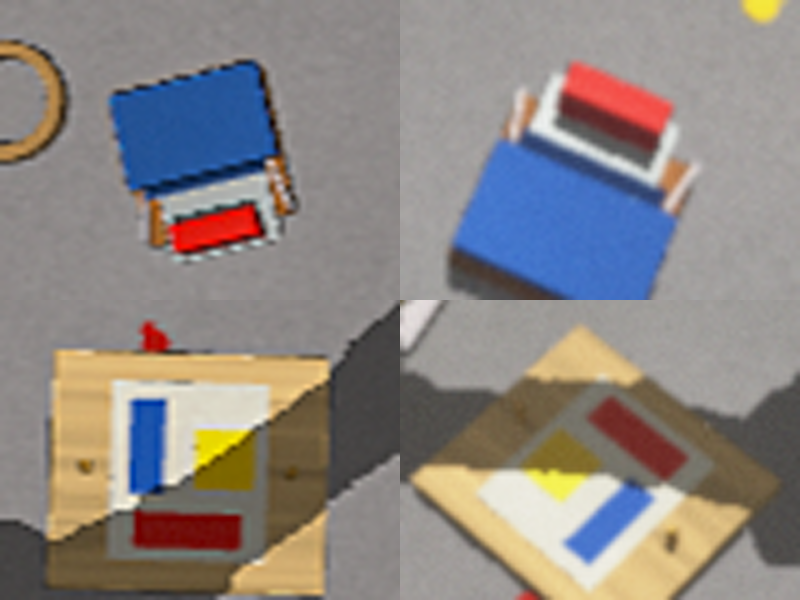

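Scraper in the slot: handle-top corners (170,224),(258,205),(264,234),(178,252) in the top panel. The board is clear, with pins at (86,465) and (290,472). Compute the depth and move over the frame.

```bash
python3 - <<'E'
from fit import *
q,e=fit([((-.038,.035,.065),(170,223)),((-.038,-.035,.065),(258,205)),((-.062,-.035,.065),(264,234)),((-.062,.035,.065),(177,253))],[.5,.35,.25],off=(120,150))
h=15.1*np.pi/180;d=q[:2]-[.5128,.3557];print("scraper in holder mm",1e3*(d@[np.cos(h),np.sin(h)]),1e3*(d@[-np.sin(h),np.cos(h)]),np.degrees(q[2]),e)
E
python3 -m crank '[[0.043,-0.16,0,0.017,0.1],[0,-0.016,-0.15,0,0.1],[0,0,-0.15,0,0.1],[0,0,-0.15,0,0.1],[0,0,0,0,0.1],[0,0,0,0,0.1]]' >/dev/null; python3 st.py .543 -.345 .03 15.7
```

```text
scraper in holder mm -1.2501322480229915 -3.6542899730493206 13.617013742612334 [0.29 0.13 0.18 0.08]
t 11.27 tcp [ 0.543  -0.3391  0.0896] ang 16.12 tilt [-0.003  0.002 -1.   ] F [ 1.1 -0.1  0.5] M [-0.    0.01  0.02] w 0.0468 0.0 j7 1.1
need [ 0.    -0.03  -0.298] turn -0.009
```

```bash
python3 -m crank '[[0,-0.03,0,-0.009,0.1],[0,0,-0.15,0,0.1],[0,0,-0.1,0,0.1],[0,0,-0.05,0,0.1],[0,0,0,0,0.1],[0,0,0,0,0.1]]' >/dev/null; python3 st.py .543 -.345 .025 15.7
```

```text
t 11.77 tcp [ 0.544  -0.348   0.0318] ang 15.58 tilt [ 0.002 -0.001 -1.   ] F [-1.1 -0.   0.2] M [ 0.01 -0.02  0.03] w 0.0468 0.0 j7 1.14
need [-0.005  0.015 -0.034] turn 0.003
```

```bash
python3 -m crank '[[-0.005,0.015,-0.025,0,0.1],[0,0,0,0,0.1],[0,0,0,0,0.1]]' 70 >/dev/null; python3 st.py; python3 -m crank '[[0,0,0,0,-0.3],[0,0,0,0,-0.7],[0,0,0,0,-0.7],[0,0,0,0,-0.7],[0,0,0,0,-0.7]]' 80 >/dev/null; python3 st.py
```

```text
t 12.02 tcp [ 0.5426 -0.3444  0.0262] ang 15.6 tilt [ 0.001 -0.    -1.   ] F [ 0.5 -0.6 -0.4] M [-0.05 -0.02 -0.  ] w 0.0473 0.0 j7 1.14
t 12.43 tcp [ 0.5425 -0.3447  0.0261] ang 15.57 tilt [ 0.001 -0.    -1.   ] F [-1.3  0.4  6.4] M [0.33 0.26 0.03] w 0.022 79.8 j7 1.14
```

```bash
python3 -m crank '[[0,0,0.05,0,-0.7],[0,0,0.1,0,-0.7],[0,0,0.15,0,-0.7],[0,0,0.1,0,-0.7],[0,0,0,0,-0.7]]' >/dev/null; python3 st.py; python3 -m crank '[[0.016,0.15,0,-0.04,-0.7],[0.016,0.19,0,-0.04,-0.7],[0.016,0.19,0,-0.04,-0.7],[0.016,0.19,0,-0.04,-0.7],[0.016,0.19,0,-0.04,-0.7],[0.016,0.19,0,-0.04,-0.7],[0.016,0.19,0,-0.04,-0.7],[0.016,0.14,0,-0.04,-0.7]]' >/dev/null; python3 -m crank '[[0,0.1,0,-0.028,-0.7],[0,0,0,0,-0.7],[0,0,0,0,-0.7]]' >/dev/null; python3 st.py .5685 -.0187 .09 -.15
```

```text
t 12.85 tcp [ 0.5442 -0.3464  0.11  ] ang 15.55 tilt [ 0.006 -0.003 -1.   ] F [-0.1 -0.6 -1.9] M [-0.04 -0.08 -0.04] w 0.0221 79.0 j7 1.09
t 13.77 tcp [ 0.5671 -0.0365  0.1044] ang 0.13 tilt [-0.002  0.    -1.   ] F [ 0.2 -1.1 -3.2] M [-0.09  0.04  0.04] w 0.0219 78.9 j7 0.37
need [ 0.007  0.089 -0.072] turn -0.006
```

```bash
python3 -m crank '[[0.007,0.089,0,-0.006,-0.7],[0,0,0,0,-0.7],[0,0,-0.07,0,-0.7],[0,0,-0.07,0,-0.7],[0,0,0,0,-0.7],[0,0,0,0,-0.7],[0,0,0,0,-0.7]]' >/dev/null; python3 st.py .5685 -.0187 .074 -.15
python3 - <<'E'
from fit import *
t=r.grab_frame("top");s=r.grab_frame("scene");cv2.imwrite("pics/t6.png",t);cv2.imwrite("pics/s6.png",s)
def c(i,x,y,w,h): return cv2.resize(i[y:y+h,x:x+w],(400,300),interpolation=cv2.INTER_CUBIC)
cv2.imwrite("pics/g6.png",np.hstack([c(t,216,140,80,60),c(s,186,165,92,69)]))
E
```

```text
t 14.35 tcp [ 0.5693 -0.0219  0.0778] ang -0.43 tilt [ 0. -0. -1.] F [ 0.3 -0.3 -2. ] M [-0.02  0.01  0.06] w 0.022 78.8 j7 0.36
need [-0.004  0.016 -0.019] turn 0.006
```

View pics/g6.png

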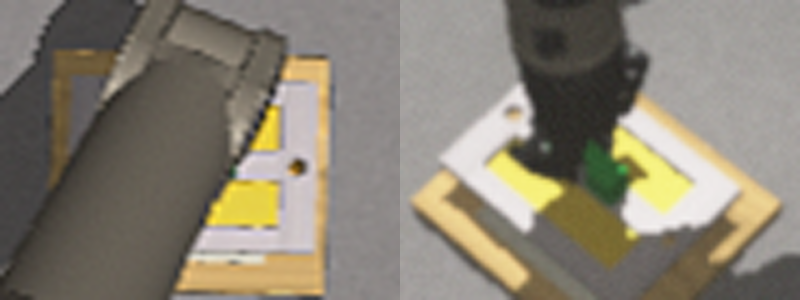

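Top: hole b at (298,167), right corners (315,82),(313,253). Scene: hole b at (514,112), hole a at ~(668,238) in shadow, frame corners (438,160),(742,190). Compare the holes with the pins in the same cameras.

```bash
python3 - <<'E'
from fit import *
z=.0778-.0261; T=(.5693,-.0219)
qt,e=fit([((.07,-.1,z+.01),(315,82)),((-.07,-.1,z+.01),(313,253)),((0,-.085,z+.01),(298,167))],[.57,-.02,0],off=(216,140));print("frame top",qt[:2].round(4),np.degrees(qt[2]),e)
s=400/92
qs,e=fit([((.07,-.1,z+.01),(438,160)),((-.07,.1,z+.01),(742,190)),((0,-.085,z+.01),(514,112)),((0,.085,z+.01),(668,238))],[.57,-.02,0],"scene",(186-400/s,165),s);print("frame scene",qs[:2].round(4),np.degrees(qs[2]),e)
bt,e=fit([((.1,.115,.018),(53,50)),((.1,-.115,.018),(330,56)),((-.1,-.115,.018),(325,297)),((-.1,.115,.018),(46,288)),((0,.085,.042),(86,165)),((0,-.085,.042),(290,171))],[.5,0,0],off=(216,140));print("board top",bt[:2].round(4),np.degrees(bt[2]),e)
bs,e=fit([((-.1,-.115,.018),(582,326)),((-.1,.115,.018),(780,482)),((.1,-.115,.018),(412,482)),((0,-.085,.04),(521,412)),((0,.085,.04),(671,540))],[.5,0,0],"scene",(186-400/s,170-300/s),s);print("board scene",bs[:2].round(4),np.degrees(bs[2]),e)
print("move top",(bt-qt)[:2]*1e3,"scene",(bs-qs)[:2]*1e3)
# darkness centroids of pins (full-res images) for sub-pixel
for cam,f in(("top","t5"),("scene","s0")):
    g=cv2.cvtColor(cv2.imread({"t5":"pics/top0.png","s0":"pics/scene0.png"}[f]),cv2.COLOR_BGR2GRAY).astype(float)
    for y in(.085,-.085):
        p=proj(cam,[.5675,-.0187+y,.03]);x0,y0=(p-5).round().astype(int);w=g[y0:y0+11,x0:x0+11];w=np.clip(np.median(w)-12-w,0,None)
        Y,X=np.mgrid[y0:y0+11,x0:x0+11];u=(w*X).sum()/w.sum(),(w*Y).sum()/w.sum();print(cam,"pin",np.round(u,2),at(cam,*u,.03 if cam=="scene" else .036).round(4))
E
```

```text
frame top [ 0.5653 -0.0206] 0.31295258170759754 [0.17 0.17 0.35]
frame scene [ 0.5678 -0.0238] -0.4093343217814667 [0.18 0.1  0.23 0.06]
board top [ 0.5658 -0.0188] -0.1546816219504177 [0.11 0.22 0.19 0.11 0.31 0.51]
board scene [ 0.5706 -0.0178] -0.6252423417212138 [0.25 0.95 0.5  0.32 0.97]
move top [0.5523142  1.77523873] scene [2.86026995 5.94264242]
top pin [232.62 172.86] [0.5659 0.066  0.036 ]
top pin [273.59 174.05] [ 0.5651 -0.102   0.036 ]
scene pin [247.86 225.19] [0.5727 0.0664 0.03  ]
scene pin [213.29 196.42] [ 0.5701 -0.1033  0.03  ]
```

```bash
python3 -m crank '[[0.0075,0.0195,0,0,-0.7],[0,0,0,0,-0.7],[0,0,-0.03,0,-0.7],[0,0,-0.03,0,-0.7],[0,0,0,0,-0.7],[0,0,0,0,-0.7]]' >/dev/null; python3 st.py .5708 -.018 .0441 -.4
python3 -m crank '[[0,0,-0.015,0,-0.7],[0,0,-0.015,0,-0.7],[0,0,0,0,-0.7]]' >/dev/null; python3 st.py .5708 -.018 .0441 -.4
```

```text
t 14.95 tcp [ 0.5701 -0.0168  0.0647] ang -0.36 tilt [-0.001 -0.    -1.   ] F [-1.4  0.4 -2.5] M [-0.01 -0.04 -0.04] w 0.0219 79.0 j7 0.36
need [ 0.003 -0.006 -0.103] turn -0.001
t 15.2 tcp [ 0.5703 -0.017   0.0588] ang -0.36 tilt [-0.001 -0.    -1.   ] F [ 0.2 -0.9 -3.1] M [-0.12  0.05  0.04] w 0.0227 79.1 j7 0.37
need [ 0.002 -0.005 -0.073] turn -0.001
```

```bash
for i in 1 2; do python3 -m crank '[[0,0,-0.015,0,-0.7],[0,0,-0.015,0,-0.7],[0,0,0,0,-0.7]]' >/dev/null; python3 st.py; done
```

```text
t 15.45 tcp [ 0.5703 -0.017   0.0528] ang -0.36 tilt [-0.001 -0.    -1.   ] F [ 0.2 -2.5 -3.5] M [-0.39 -0.01 -0.  ] w 0.0223 79.1 j7 0.38
t 15.7 tcp [ 0.5704 -0.017   0.0468] ang -0.35 tilt [-0.001 -0.    -1.   ] F [ 0.6 -2.5 -3.4] M [-0.55  0.14 -0.04] w 0.0225 79.0 j7 0.38
```

```bash
python3 -m crank '[[0,-0.003,-0.008,0,-0.7],[0,0,-0.005,0,-0.7],[0,0,0,0,-0.7]]' >/dev/null; python3 st.py;  python3 -m crank '[[0,0,-0.004,0,-0.7],[0,0,0,0,-0.7]]' >/dev/null; python3 st.py
```

```text
t 15.95 tcp [ 0.5707 -0.0172  0.0445] ang -0.34 tilt [-0.  0. -1.] F [-0.1 -0.8 -3.6] M [-0.23  0.06 -0.02] w 0.022 79.1 j7 0.39
t 16.12 tcp [ 0.5707 -0.0172  0.0441] ang -0.36 tilt [ 0.  0. -1.] F [-2.1 -0.9  0.5] M [-0.14  0.21 -0.03] w 0.0221 79.3 j7 0.39
```

Touching the board at exactly the expected height. Release, rise and retreat.

```bash
python3 -m crank '[[0,0,0,0,-0.3],[0,0,0,0,0],[0,0,0,0,0],[0,0,0,0,0],[0,0,0.05,0,0],[0,0,0.15,0,0],[0,0,0.2,0,0],[0,0,0.2,0,0]]' >/dev/null; python3 st.py; python3 -m crank '[[-0.05,-0.18,0.02,0,0],[-0.05,-0.18,0.02,0,0],[-0.05,-0.18,0.02,0,0],[-0.05,-0.18,0.02,0,0],[-0.05,-0.18,0,0,0],[-0.05,-0.18,0,0,0],[-0.05,-0.18,0,0,0],[0,0,0,0,0]]' >/dev/null; python3 st.py
python3 - <<'E'
from fit import *
t=r.grab_frame("top");s=r.grab_frame("scene");cv2.imwrite("pics/t7.png",t);cv2.imwrite("pics/s7.png",s)
def c(i,x,y,w,h): return cv2.resize(i[y:y+h,x:x+w],(400,300),interpolation=cv2.INTER_CUBIC)
cv2.imwrite("pics/g7.png",np.vstack([np.hstack([c(t,216,140,80,60),c(s,186,170,92,69)]),np.hstack([c(t,120,150,80,60),cv2.resize(s,(400,300),interpolation=cv2.INTER_AREA)])]))
E
```

```text
t 16.78 tcp [ 0.5699 -0.0177  0.1653] ang -0.39 tilt [-0.002 -0.001 -1.   ] F [1.9 1.  0.2] M [ 0.02 -0.07 -0.02] w 0.0429 0.0 j7 0.27
t 17.45 tcp [ 0.4967 -0.2783  0.1818] ang -1.01 tilt [ 0.001 -0.005 -1.   ] F [-1.1 -0.9  0.7] M [-0.05  0.01  0.02] w 0.0431 0.0 j7 0.73
```

View pics/g7.png

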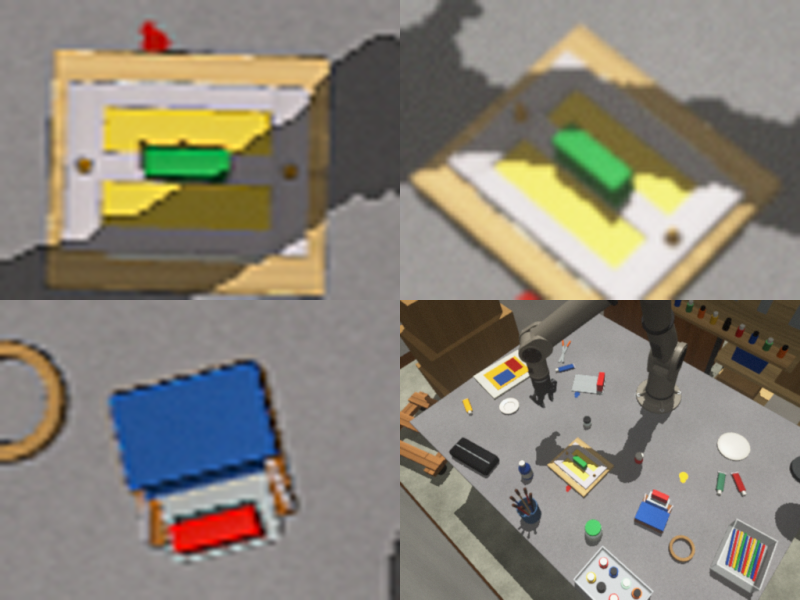

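The frame lies flat with both brass pins showing through the holes ((84,166),(290,171)), the scraper is still in the holder and the bystanders are in place. One numeric check of the scraper and bystanders before handing in.

```bash
python3 - <<'E'
from fit import *
h=15.1*np.pi/180
for cam,f in(("top","t7"),("top","t5"),("scene","s5"),("scene","s7")):
    im=cv2.imread(f"pics/{f}.png");p=proj(cam,[.466,.343,.065]);x,y=p.round().astype(int)-20
    big=cv2.resize(im[y:y+40,x:x+40],None,fx=8,fy=8,interpolation=cv2.INTER_CUBIC);hs=cv2.cvtColor(big,cv2.COLOR_BGR2HSV)
    lo=190 if cam=="scene" else 100
    m=((hs[...,0]<8)|(hs[...,0]>172))&(hs[...,1]>140)&(hs[...,2]>lo)
    cs,_=cv2.findContours(m.astype(np.uint8),0,2);c=max(cs,key=cv2.contourArea)
    B=cv2.boxPoints(cv2.minAreaRect(c))
    W=np.array([at(cam,(b[0]+.5)/8-.5+x,(b[1]+.5)/8-.5+y,.065)[:2] for b in B]);d=W.mean(0)-[.5128,.3557]
    e=max(((W[(i+1)%4]-W[i]) for i in range(4)),key=np.linalg.norm)
    print(cam,f,"handle along/lat mm",1e3*(d@[np.cos(h),np.sin(h)]),1e3*(d@[-np.sin(h),np.cos(h)]),"yaw",(np.degrees(np.arctan2(e[1],e[0]))%180)-90,"len",[round(1e3*np.linalg.norm(W[(i+1)%4]-W[i])) for i in(0,1)])
a,b=cv2.imread("pics/top0.png"),cv2.imread("pics/t7.png")
for n,(u,v) in dict(jar=(194,127),bottle=(291,128),inkb=(285,219),inkr=(208,220),tape=(120,170),dish=(376,180)).items():
    A=a[v-14:v+15,u-14:u+15].astype(np.float32).mean(2);B=b[v-14:v+15,u-14:u+15].astype(np.float32).mean(2);print(n,np.round(cv2.phaseCorrelate(A,B),2))
E
```

```text
top t7 handle along/lat mm -51.30549729680354 0.6863779995228309 yaw 14.766561804404276 len [74, 28]
top t5 handle along/lat mm -51.463443145076965 0.8061823911203614 yaw 15.294567843467675 len [73, 28]
scene s5 handle along/lat mm -48.61435690397194 -1.0605065046839413 yaw 14.88723666537858 len [22, 68]
scene s7 handle along/lat mm -48.63180608746527 -1.057548986417346 yaw 14.946730453373533 len [22, 68]Traceback (most recent call last):
  File "<stdin>", line 15, in <module>
    return _wrapfunc(a, 'round', decimals=decimals, out=out)
    return _wrapit(obj, method, *args, **kwds)
    conv = _array_converter(obj)
ValueError: setting an array element with a sequence. The requested array has an inhomogeneous shape after 1 dimensions. The detected shape was (2,) + inhomogeneous part.
```

The two cameras put the handle 51.3 mm and 48.6 mm in front of the mouth. Their mean is the 50 mm expected when home, and the yaw matches at about 15°. The arm touched nothing else on its path and the picture shows the bystanders unmoved.

```bash
python3 -c "
from bench import r
print(r.hand_in())"
```

```text
the job is handed in; nothing more can be done
None
```

The job is handed in: the scraper is fully home in the holder's slot, the stencil frame lies flat on the board with both pins through its holes, and the bystanders look unmoved in the last picture (my numeric check of them failed to run).

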